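# Pin the carousel with a hairpin clip from the drawer

## Task

Pull open the drawer of the little green-fronted drawer unit and take out the big hairpin clip with the red loop. Slide the clip's straight leg through the cross-drilled hole in the steel spindle on top of the carousel and push it fully home, so that the bow of its sprung leg snaps round the spindle, then let go of it. Leave the horse, the airplane, the key block and the glass dome standing where they are.

Things in the scene. Friction and masses are not known exactly. Their poses are not given: they have to be found in the camera images.
- cabinet: wooden drawer unit on the counter, 220 deep (x) x 240 wide (y) x 72 high, one green-fronted drawer. Origin: centre of its underside. Its front faces its own -x, roughly towards the robot. Does not move. Inside, the drawer is 175 long (x) x 204 wide (y); its floor is 22 above the counter, its side walls end 50 and its front panel (15 thick) 60 above the counter.
- cabinet_drawer0 (a joint): how far the drawer is pulled out along the cabinet's -x, m: 0 closed (it may start up to 0.012 ajar), stop at 0.149; about 1 N of friction, it stays where it is left
- cabinet_drawer0_handle (a point): middle of the drawer's brass bar handle: a level round bar about 10 thick, 120 long along the cabinet's y, 35 in front of the drawer's front panel and 40 above the counter. Moves with the drawer.
- clip: steel hairpin clip (R-clip), 163 long, about 170 g, lying flat across the drawer. Origin: on the underside, below the straight leg's line, at mid-length of the loop's flat sides. x runs along the straight leg to its tip, y towards the sprung leg, z square to the clip; its mid-plane is 5 above the origin. Straight leg: 8 thick, on y = 0 from the loop to x 118.
- clip_grip (a point): middle between the flat sides of the clip's red loop (clip x 0, y 6, mid-plane). The loop is 10 thick (z) and 44 wide (y from -16 to 28); its flat parallel sides, to be gripped across y, run from x -15 to 15; behind, it is rounded to x -37.
- clip_tip (a point): end of the 5 thick, rounded pilot tip of the straight leg (clip x 127.5; the pilot begins at x 118)
- clip_seat (a point): point on the straight leg's centre line (clip x 65) that lies on the spindle's axis when the clip is fully home
- clip_spring (a joint): spread of the clip's sprung leg, rad, 0 at rest, growing outwards. The leg, 8 thick, springs from the loop at clip x 14, y 24; its bow fits a 30 shank centred at x 65; throat at x 79; flared end at x 114, y 27. Pushing the throat over the spindle spreads it and takes about 4 to 12 N along the straight leg; then the bow snaps round the spindle (the force drops); a rising stop follows, some 15 N 5 mm past home.
- cap (a point): top centre of the brass cap (48 across) on the carousel's roof, 165 above the counter, on the spindle's axis; turns with the turntable. Its x axis runs along the spindle's cross hole (open at both ends, either serves), z up. Through the cap stands a round steel spindle 30 in diameter, flat-topped, with a blue line on top along the hole. The hole is square, 12 x 12, its centre 24 below the spindle's top.
- turntable (a joint): angle of the turntable and carousel about the vertical, rad; it turns stiffly (0.4 N m). THE HEIGHT OF THE SPINDLE IS NOT MEASURED and differs each time: the hole's centre lies anywhere from 16 to 40 above cap; find it by feeling with the clip's tip, or by looking.
- stand: round brass foot of the turntable, 170 across, fixed to the counter. Origin: centre of its underside. The carousel on it is 158 across; its red roof slopes from the cap (158 above the counter there) down to 134 at its rim.
- horse: cream tin horse on a green base plate 125 x 55, 145 high; bystander. Origin: centre of the underside.
- airplane: chrome tin airplane, 125 long, 130 span, 70 high; bystander. Origin: on the counter under its middle.
- key_block: wooden block 80 x 60 x 45 with two upright winding keys, 86 high in all; bystander. Origin: centre of the underside.
- dome_lid: glass dome, 116 across, 135 high with its brass knob; bystander. Origin: centre of the underside.
There are look-alikes about, which are no part of the job. Leave any black, brown or pink look-alike of the stand alone.

How it is judged:
By the outcome, as a careful person would: the job done as asked, in the order asked, and still so for the second after the job is handed in, with the robot touching nothing.
It also fails if it takes over 61 s, if anything falls off the work surface, if the arm or the gripper's body presses on something with over 40 N, if the wrist force passes 120 N, or if a joint passes its speed limit or range.

## Robot

A 6-joint arm with a two-finger parallel gripper is mounted at the origin on the work surface. World frame = base frame: x ahead of the robot, y to its left, z up, the work surface at z = 0. Lengths are in m, angles in rad, forces in N, time in s.
With the tool pointing down it reaches from about 0.375 to 0.9 m from the base axis. Payload 3.1 kg.
Tool frame: the origin (TCP) lies midway between the tips of the shut fingers; the grasp point (between the pads) lies 19 mm behind it; x points along the fingers, y is the direction in which the jaws open and shut, and the axes are right-handed (so a half turn about x gives the same grasp; the last joint's range is limited). The gripper opens to 87 mm and grips with 3 to 60 N. Pads are 19 mm wide; open, the fingers measure 117 mm over their backs; the gripper's body (75 mm by 190 mm) begins 51 mm behind the grasp point.
Start: joints at [1.133, 0.527, 1.433, -0, 1.181, -0.178], TCP at [0.161, 0.604, 0.223] pointing down, gripper open.
Joint ranges: [-3.08, 3.08], [-0.75, 2.2], [0.22, 2.44], [-1.43, 4.57], [0, 2.65], [-2.85, 2.85]. Speed limits (rad/s): [2.79, 2.79, 3.14, 3.14, 3.14, 3.14].

## Interface

Orientations are given as a unit quaternion [x, y, z, w].
In Python, from rig import get_obs, imaging, robot gives the robot as it stands.
- The arm moves only by the shell command python3 -m inch 'ROWS' [FORCE]. ROWS is JSON, a list of rows, each a list of 3 entries, a list of its own where there are three numbers: the finger opening in mm, from 0 to 87, then the shift along the tool's x, y, z in mm, then the turn, a rotation vector about the tool's x, y, z in degrees. In form: [[grip, [dx, dy, dz], [wx, wy, wz]], ...]. A call has 1 to 12 rows; each row shifts and turns the pose as measured when the row begins, along the tool's axes as they then stand; what a row does not reach is not made up. A row lasts 1/8 s, in which the tool goes at most 62.5 mm and 10.7 degrees, less where a joint would pass 70% of its speed; a pose out of reach is approached as far as the arm can. A call with a gripper value outside its range is refused whole. The fingers move at their own pace and stop on an object; FORCE is the grip in N (left out, the last holds). Time passes only in rows, so rows that do not move let the fingers close. It gives the time, the measured TCP pose, the force and the opening at its end, in the units of the state.
- get_obs(): the state, without advancing time (a new reading comes with each control period).
- imaging.camera(name): name is "scene" or "side" or "wrist"; returns the picture (400x640x3 uint8, red, green, blue); there is no depth.
- imaging.camera_params(name): a dict with "camera_matrix" (3x3 intrinsics, pixels), "xyz" and "rotation" of the camera in the world. Camera axes: x right, y down, z forward; pixel columns grow to the right and rows downward; lengths in m; the calibration is good to about 2 mm. The wrist camera is an equidistant fisheye: a pixel r from the principal point sees the ray r / f radians off the axis. A picture is of the moment at which its call begins: read the wrist's pose just before it. camera_params takes no time and is no camera call; for the wrist camera it gives the pose at the moment of the call.
- robot.hand_in(): hands the job in, once; it reports no verdict.
Trained networks look in the newest picture that a camera, given by its name, has taken for a name from the list of things; names that differ only in an ending like _2 or _b are one class to them, and where a whole thing is asked for, a point or a joint stands for the part that bears it (a point fixed in the world has none). Each returns a list of dicts, best first, with "confidence" (0 to 1); they miss things now and then, are a little off and sometimes report something else, mostly with a low value. They report only what shows in the picture. A call takes as long as a camera call. They do not tell look-alikes from the thing itself.
- imaging.cut_out(camera, target): "pixels" (400x640 bool, what is visible of it) and "box" ([centre column, centre row, width, height] in pixels, round what is visible of it).
- imaging.tip_of(camera, target): "pixel" ([column, row] in pixels: a listed point, or the origin of a listed thing).
The state is a dict: "time": time; "q": joint angles; "joint_velocities": joint speeds; "joint_torque": joint torques, N m; "position": TCP position; "tool_rot": TCP orientation; "ft_force": force on the tool from outside, world axes, zero at the start; "moment": the same for the moment, N m; "grip_width": finger opening in m.
Only numpy, scipy, OpenCV 4.12 (cv2) and the standard library are available. Lean on these libraries where they do the work, as an engineer would, in place of code of your own. Each camera call takes 0.05 s, during which the arm holds its last target. There are 200 camera calls.

## Working session

There is one attempt and no reset: what is moved stays moved. The work goes in short steps, Python scripts to look and compute and a shell command to move; the robot and the scene stay as the last step left them, time stands still between calls to the robot, and variables do not carry over. Pictures are saved under pics/ and viewed, about 8 in all and at most 12, crops included, and the job is handed in when it is done.

```bash
ls; mkdir -p pics
python3 - <<'E'
from rig import get_obs, imaging
import cv2,numpy as np
o=get_obs();print(o['time'],o['position'],o['tool_rot'],o['q'])
ims=[]
for c in ['scene','side']:
    im=imaging.camera(c);cv2.imwrite(f'pics/{c}0.png',im[:,:,::-1])
    p=imaging.camera_params(c);print(c,np.round(p['camera_matrix'],1).tolist(),np.round(p['xyz'],3),np.round(p['rotation'],3).tolist())
    for t in ['cabinet_drawer0_handle','clip_grip','clip_tip','cap','stand','cabinet','horse','airplane','key_block','dome_lid']:
        print(c,t,[(np.round(d['pixel']).tolist(),round(d['confidence'],2)) for d in imaging.tip_of(c,t)][:4])
print(get_obs()['time'])
E
```

```text
pics
0.0 [0.16020684 0.60335833 0.22156835] [ 0.0908528   0.70138379 -0.09230873  0.70091771] [ 1.13249896e+00  5.28464455e-01  1.43391592e+00  3.26933025e-06
  1.18137421e+00 -1.78539267e-01]
scene [[432.8, 0.0, 311.5], [0.0, 432.8, 208.1], [0.0, 0.0, 1.0]] [ 0.969 -0.111  1.364] [0.771, 0.617, -0.097, -0.126]
scene cabinet_drawer0_handle [([381.0, 184.0], 0.78)]
scene clip_grip []
scene clip_tip []
scene cap [([333.0, 293.0], 0.87), ([277.0, 167.0], 0.71), ([196.0, 142.0], 0.67), ([254.0, 249.0], 0.56)]
scene stand [([329.0, 298.0], 0.93), ([207.0, 163.0], 0.73), ([282.0, 186.0], 0.67), ([256.0, 263.0], 0.65)]
scene cabinet [([393.0, 235.0], 0.58)]
scene horse [([462.0, 191.0], 0.62)]
scene airplane [([164.0, 210.0], 0.9)]
scene key_block [([166.0, 264.0], 0.82)]
scene dome_lid [([447.0, 150.0], 0.82)]
side [[395.2, 0.0, 316.8], [0.0, 395.2, 200.5], [0.0, 0.0, 1.0]] [ 0.225 -0.062  1.16 ] [0.748, -0.642, 0.111, -0.124]
side cabinet_drawer0_handle [([230.0, 220.0], 0.94)]
side clip_grip [([230.0, 220.0], 0.58)]
side clip_tip []
side cap [([421.0, 323.0], 0.94), ([323.0, 115.0], 0.77), ([392.0, 181.0], 0.63)]
side stand [([406.0, 325.0], 0.84), ([332.0, 264.0], 0.82), ([325.0, 141.0], 0.7), ([381.0, 197.0], 0.66)]
side cabinet [([244.0, 175.0], 0.91)]
side horse [([155.0, 192.0], 0.68)]
side airplane [([464.0, 292.0], 0.71), ([474.0, 231.0], 0.54)]
side key_block [([474.0, 230.0], 0.57)]
side dome_lid [([132.0, 239.0], 0.59)]
1.1
```

View pics/scene0.png

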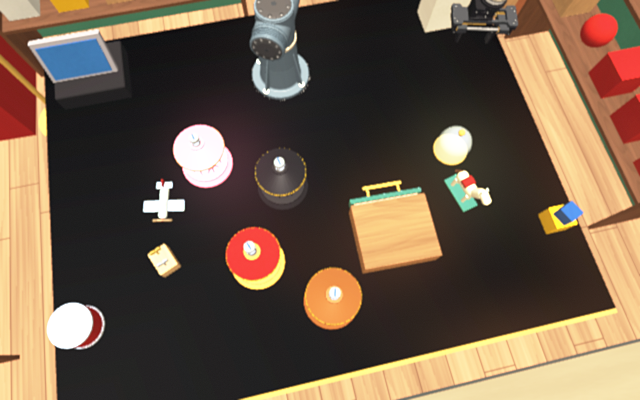

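View pics/side0.png

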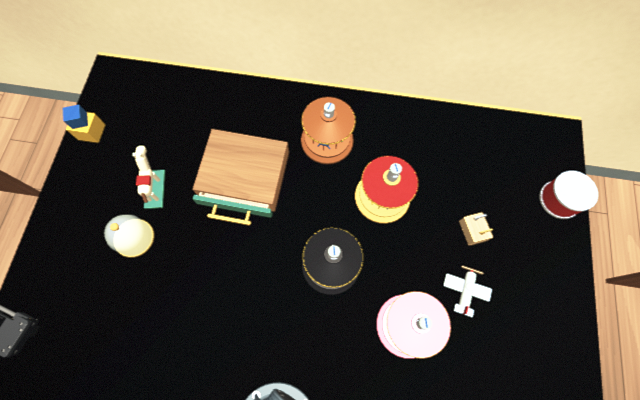

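Turntables: pink (scene 202,150), black (280,175), brown/orange (333,297) and red with brass foot (255,257; side 390,187). The red-roofed one on the brass foot fits the description, and the other three are the look-alikes. The handle is at scene (381,184), side (230,217). I'll triangulate and confirm in an enlarged crop.

```bash
cat > h.py <<'E'
from rig import get_obs, imaging
import cv2,numpy as np
from scipy.spatial.transform import Rotation as R
P={}
def par(c):
    p=imaging.camera_params(c);r=np.array(p['rotation'],float)
    M=R.from_quat(r).as_matrix() if r.size==4 else r
    return np.array(p['camera_matrix']),np.array(p['xyz']),M
def ray(c,uv,pp=None):
    K,t,M=pp or par(c);x=(uv[0]-K[0,2])/K[0,0];y=(uv[1]-K[1,2])/K[1,1]
    if c=='wrist':
        th=np.hypot(x,y);s=np.sin(th)/max(th,1e-9);d=np.array([x*s,y*s,np.cos(th)])
    else: d=np.array([x,y,1]);d/=np.linalg.norm(d)
    return t,M@d
def onz(c,uv,z,pp=None):
    t,d=ray(c,uv,pp);return t+d*(z-t[2])/d[2]
def tri(*obs):
    A=np.zeros((3,3));b=np.zeros(3);rs=[ray(*o) for o in obs]
    for t,d in rs:
        Q=np.eye(3)-np.outer(d,d);A+=Q;b+=Q@t
    X=np.linalg.solve(A,b);return X,[np.linalg.norm((np.eye(3)-np.outer(d,d))@(X-t))*1000 for t,d in rs]
def proj(c,X,pp=None):
    K,t,M=pp or par(c);v=M.T@(np.array(X)-t)
    if c=='wrist':
        r=np.hypot(v[0],v[1]);th=np.arctan2(r,v[2]);return K[:2,2]+K[0,0]*th*v[:2]/r
    return K[:2,2]+K[0,0]*v[:2]/v[2]
def tcp():
    o=get_obs();return np.array(o['position']),R.from_quat(o['tool_rot']),o
E
python3 - <<'E'
from h import *
np.set_printoptions(precision=4,suppress=True)
print('handle',tri(('scene',(381,184)),('side',(230,220))), onz('scene',(381,184),.04),onz('side',(230,220),.04))
print('cap',tri(('scene',(254,249)),('side',(392,181))), onz('scene',(254,249),.165),onz('side',(392,181),.165))
print('stand',onz('scene',(256,263),0),onz('side',(381,197),0))
print('cab',onz('side',(244,175),0),onz('scene',(393,235),0))
# cabinet top corners z=.072 ,
for uv in [(349,203),(422,194),(442,257),(361,271)]: print('sc',onz('scene',uv,.072))
for uv in [(212,131),(289,149),(275,207),(195,194)]: print('si',onz('side',uv,.072))
for n in [('horse',(462,191)),('dome',(447,150)),('key',(166,264)),('plane',(164,210))]: print(n[0],onz('scene',n[1],0))
a=cv2.imread('pics/scene0.png');b=cv2.imread('pics/side0.png')
f=lambda i,x,y,w=66,h=50:cv2.resize(i[y-h:y+h,x-w:x+w],None,fx=3,fy=3,interpolation=cv2.INTER_CUBIC)
t=np.hstack([f(a,255,255),f(b,390,185)]);u=np.hstack([f(a,385,190),f(b,232,210)])
cv2.imwrite('pics/crop0.png',np.vstack([t,u]))
E
```

```text
handle (array([0.5123, 0.2336, 0.0395]), [np.float64(1.9826210802378992), np.float64(1.98262108023786)]) [0.5123 0.2355 0.04  ] [0.512  0.2314 0.04  ]
cap (array([ 0.6623, -0.2079,  0.1492]), [np.float64(5.548327812426354), np.float64(5.548327812426373)]) [ 0.6671 -0.2012  0.165 ] [ 0.6552 -0.2112  0.165 ]
stand [ 0.6717 -0.2156  0.    ] [ 0.6675 -0.2066  0.    ]
cab [0.6745 0.2311 0.    ] [0.6789 0.236  0.    ]
sc [0.5634 0.111  0.072 ]
sc [0.5848 0.3455 0.072 ]
sc [0.7933 0.3439 0.072 ]
sc [0.7805 0.0928 0.072 ]
si [0.7759 0.3418 0.072 ]
si [0.7519 0.0955 0.072 ]
si [0.5621 0.1032 0.072 ]
si [0.5656 0.3416 0.072 ]
horse [0.5827 0.506  0.    ]
dome [0.4263 0.5049 0.    ]
key [ 0.6122 -0.4949  0.    ]
plane [ 0.4306 -0.48    0.    ]
```

View pics/crop0.png

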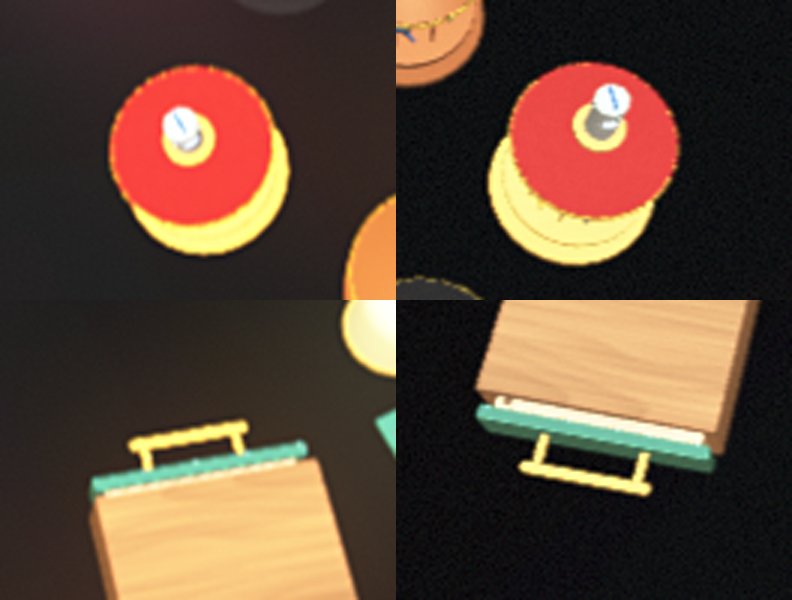

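The crop confirms the red roof on a brass foot, with the steel spindle and a blue line on top. It also shows the green drawer with its brass bar, slightly ajar. Next I'll refine the geometry.

Run:
```python
from h import *
np.set_printoptions(precision=4,suppress=True)
A=tri(('scene',(363.7,188.7)),('side',(250.7,223.3)));B=tri(('scene',(400.7,182.3)),('side',(208.3,215.7)));print(A,B)
d=B[0]-A[0];print('handle mid',(A[0]+B[0])/2,'len',np.linalg.norm(d),'cab yaw deg',np.degrees(np.arctan2(-d[0],d[1])))
print('cap',tri(('scene',(251.7,251)),('side',(392,177))),onz('scene',(251.7,251),.165),onz('side',(392,177),.165))
T=tri(('scene',(249.3,246.3)),('side',(396,168.3)));print('top',T)
z=T[0][2]
for c,a,b in [('scene',(174,113),(187,133)),('side',(608,88),(617,112))]:
    a=onz(c,(249.3+(a[0]-181)/3,246.3+(a[1]-124)/3) if c=='scene' else (396+(a[0]-612)/3,168.3+(a[1]-100)/3),z)
    b=onz(c,(249.3+(b[0]-181)/3,246.3+(b[1]-124)/3) if c=='scene' else (396+(b[0]-612)/3,168.3+(b[1]-100)/3),z)
    print(c,a,b,np.linalg.norm(a-b),np.degrees(np.arctan2(*(b-a)[1::-1])))
p,r,o=tcp();print(p,o['time']);print(r.as_matrix())
```

```text
(array([0.5136, 0.174 , 0.0328]), [np.float64(3.245666895780753), np.float64(3.2456668957807815)]) (array([0.5177, 0.3021, 0.0306]), [np.float64(1.3250204953189653), np.float64(1.325020495318936)])
handle mid [0.5156 0.238  0.0317] len 0.12814209338859187 cab yaw deg -1.8462752995019627
cap (array([ 0.6697, -0.2101,  0.1589]), [np.float64(0.9602906156194447), np.float64(0.9602906156194387)]) [ 0.6713 -0.2086  0.165 ] [ 0.6669 -0.2101  0.165 ]
top (array([ 0.6699, -0.2094,  0.2171]), [np.float64(1.0583932485701757), np.float64(1.0583932485701468)])
scene [ 0.6586 -0.2128  0.2171] [ 0.6794 -0.2046  0.2171] 0.02234349549433105 21.464380997848565
side [ 0.6807 -0.2061  0.2171] [ 0.6592 -0.2158  0.2171] 0.023558950847729368 -155.7367579910195
[0.1605 0.604  0.2226] 1.1
[[ 0.      0.2568  0.9665]
 [-0.      0.9665 -0.2568]
 [-1.     -0.      0.    ]]
```

```bash
python3 -m inch '[[30,[0,0,0],[9.7,0,0]],[30,[0,0,0],[9.7,0,0]],[30,[0,0,0],[9.7,0,0]],[30,[0,0,0],[9.7,0,0]],[30,[0,0,0],[9.7,0,0]],[30,[0,0,0],[9.7,0,0]],[30,[0,0,0],[9.7,0,0]],[30,[0,0,0],[9.7,0,0]]]' 40
cat > go.py <<'E'
# prints needed shift in tool axes (mm) to reach a world TCP, and the yaw change about tool x
import sys
from h import *
p,r,o=tcp();t=np.array([float(v) for v in sys.argv[1:4]])
m=r.as_matrix()
print('t',round(o['time'],2),'pos',np.round(p,4),'tooly yaw',round(np.degrees(np.arctan2(m[1,1],m[0,1])),2),'x',np.round(m[:,0],3),'F',np.round(o['ft_force'],1),'w',round(o['grip_width'],4))
print('shift mm',np.round(r.inv().apply(t-p)*1000,1))
if len(sys.argv)>4: print('turn about tool x',(m[1,1],) and round((np.degrees(np.arctan2(m[1,1],m[0,1]))-float(sys.argv[4])+180)%360-180,2))
E
python3 go.py 0.514 0.236 0.2216
```

```text
time: 2.1
position: [0.1605, 0.604, 0.2225]
tool_rot: [-0.522, -0.477, 0.522, -0.477]
ft_force: [-0.5, 0.1, -0.3]
grip_width: 0.0303
t 2.1 pos [0.1605 0.604  0.2225] tooly yaw -5.06 x [-0. -0. -1.] F [-0.5  0.1 -0.3] w 0.0303
shift mm [  0.9 384.6 335.3]
```

```bash
python3 -m inch '[[30,[0,43,37],[0,0,0]],[30,[0,43,37],[0,0,0]],[30,[0,43,37],[0,0,0]],[30,[0,43,37],[0,0,0]],[30,[0,43,37],[0,0,0]],[30,[0,43,37],[0,0,0]],[30,[0,43,37],[0,0,0]],[30,[0,43,37],[0,0,0]],[30,[0,40,37],[0,0,0]],[30,[0,0,0],[-2.3,0,0]],[30,[0,0,0],[0,0,0]]]'
python3 - <<'E'
from h import *
np.set_printoptions(precision=4,suppress=True)
pp=par('wrist');print(pp[1],pp[2].round(3).tolist(),pp[0][0])
im=imaging.camera('wrist');cv2.imwrite('pics/w1.png',im[:,:,::-1])
for d in imaging.tip_of('wrist','cabinet_drawer0_handle'): print(d['pixel'],d['confidence'],onz('wrist',d['pixel'],.04,pp))
E
python3 go.py 0.514 0.236 0.1 -2.7
```

```text
time: 3.48
position: [0.528, 0.2291, 0.2238]
tool_rot: [0.515, 0.488, -0.508, 0.489]
ft_force: [0.7, 0.6, -0.0]
grip_width: 0.0298
[0.5297 0.2951 0.3869] [[0.999, -0.048, -0.004], [-0.048, -0.969, -0.241], [0.007, 0.241, -0.971]] [309.7069   0.     320.443 ]
[308.3, 172.8] 0.76 [0.5156 0.2352 0.04  ]
t 3.58 pos [0.5277 0.2298 0.2239] tooly yaw -2.62 x [ 0.009  0.006 -1.   ] F [ 0.1  0.3 -0.6] w 0.0302
shift mm [123.8 -15.   -4.8]
turn about tool x 0.08
```

View pics/w1.png

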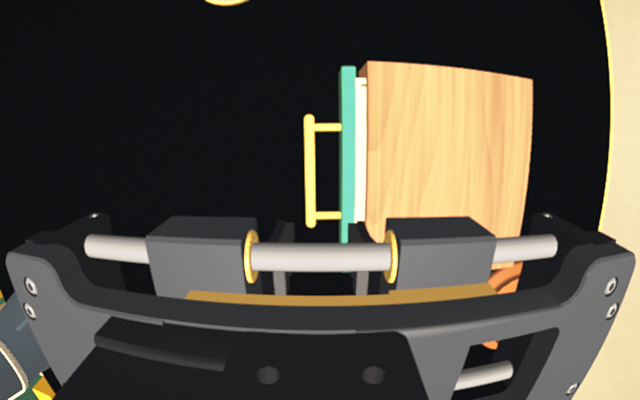

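```bash
python3 -m inch '[[24,[40,-13,-5],[0,0,0]],[24,[50,0,0],[0,0,0]],[24,[35,0,0],[0,0,0]],[24,[0,0,0],[0,0,0]]]'; python3 go.py 0.515 0.235 0.025 -2.7
```

```text
time: 4.08
position: [0.5157, 0.2404, 0.0982]
tool_rot: [0.516, 0.488, -0.505, 0.491]
ft_force: [-0.6, 0.2, 0.4]
grip_width: 0.0238
t 4.08 pos [0.5157 0.2404 0.0982] tooly yaw -2.37 x [ 0.014  0.007 -1.   ] F [-0.6  0.2  0.4] w 0.0238
shift mm [73.1 -1.5  6. ]
turn about tool x 0.33
```

```bash
python3 -m inch '[[24,[25,-1,6],[0,-0.4,-0.8]],[24,[30,-1,0],[0,0,0]],[24,[17,0,0],[0,0,0]],[24,[0,0,0],[0,0,0]],[0,[0,0,0],[0,0,0]],[0,[0,0,0],[0,0,0]],[0,[0,0,0],[0,0,0]]]' 30; python3 go.py 0.37 0.243 0.025 -2.7
```

```text
time: 4.95
position: [0.5192, 0.2388, 0.0328]
tool_rot: [0.514, 0.488, -0.504, 0.493]
ft_force: [1.3, 0.2, -8.8]
grip_width: 0.0099
t 4.95 pos [0.5192 0.2388 0.0328] tooly yaw -2.15 x [ 0.014  0.004 -1.   ] F [ 1.3  0.2 -8.8] w 0.0099
shift mm [   5.7 -149.3    1.4]
turn about tool x 0.55
```

```bash
python3 -m inch '[[0,[0,-25,0],[0,0,0]],[0,[0,-35,0],[0,0,0]],[0,[0,-35,0],[0,0,0]],[0,[0,-30,0],[0,0,0]],[0,[0,-12,0],[0,0,0]],[0,[0,0,0],[0,0,0]]]'; python3 go.py 0.37 0.243 0.025 -2.7
```

```text
time: 5.7
position: [0.3884, 0.2436, 0.0328]
tool_rot: [0.519, 0.484, -0.499, 0.497]
ft_force: [-0.7, -1.2, -5.1]
grip_width: 0.0098
t 5.7 pos [0.3884 0.2436 0.0328] tooly yaw -2.11 x [ 0.033  0.006 -0.999] F [-0.7 -1.2 -5.1] w 0.0098
shift mm [  7.1 -18.7   1.3]
turn about tool x 0.59
```

```bash
python3 -m inch '[[0,[0,-10,0],[0,0,0]],[0,[0,0,0],[0,0,0]],[26,[0,0,0],[0,0,0]],[26,[0,0,0],[0,0,0]],[26,[-40,-1,0],[0,0,0]],[26,[-55,0,0],[0,0,-1]],[60,[-55,30,30],[0,0,-1]],[60,[-50,40,40],[0,0,0]],[60,[0,40,40],[0,0,0]],[60,[0,0,0],[0,0,0]]]'
python3 - <<'E'
from h import *
np.set_printoptions(precision=4,suppress=True)
pp=par('wrist')
im=imaging.camera('wrist');cv2.imwrite('pics/w2.png',im[:,:,::-1])
for n,z in [('clip_grip',.027),('clip_tip',.027),('clip_seat',.027),('clip',.022),('cabinet_drawer0_handle',.04)]:
  for d in imaging.tip_of('wrist',n)[:3]: print(n,d['pixel'],d['confidence'],onz('wrist',d['pixel'],z,pp))
for n in ['clip_grip','clip_tip','clip_seat']:
  for d in imaging.tip_of('side',n)[:3]: print('stale side',n,d['confidence'])
E
python3 go.py 0.514 0.236 0.1 -2.7
```

```text
time: 6.95
position: [0.4816, 0.1362, 0.2252]
tool_rot: [0.514, 0.49, -0.504, 0.492]
ft_force: [-1.2, 1.1, -0.1]
grip_width: 0.0565
clip_grip [335.4, 135.6] 0.71 [0.5027 0.1829 0.027 ]
clip_tip [336.1, 30.7] 0.6 [0.5082 0.3084 0.027 ]
clip_seat [336.6, 78.2] 0.95 [0.5064 0.2502 0.027 ]
clip_seat [457.6, 100.5] 0.5 [0.6568 0.2261 0.027 ]
clip [337.5, 134.7] 0.85 [0.5056 0.1836 0.022 ]
cabinet_drawer0_handle [223.8, 91.2] 0.74 [0.3769 0.2419 0.04  ]
stale side clip_grip 0.58
t 7.4 pos [0.4767 0.1396 0.2238] tooly yaw -1.69 x [ 0.006  0.008 -1.   ] F [-1.3 -1.   0.1] w 0.0601
shift mm [124.8  33.8 -96.4]
turn about tool x 1.01
```

View pics/w2.png

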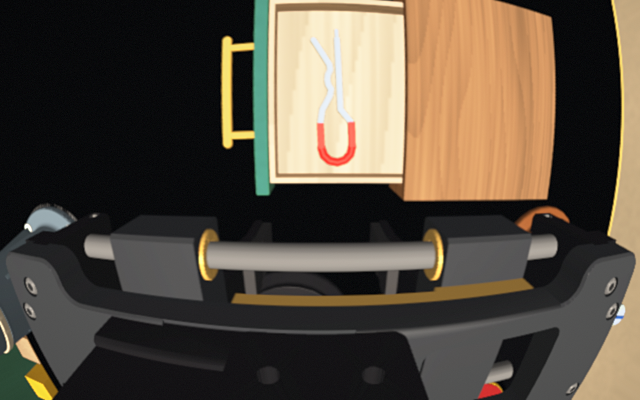

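Run:
```python
from h import *
np.set_printoptions(precision=4,suppress=True)
pp=par('wrist')
im=cv2.imread('pics/w2.png').astype(int);hsv=cv2.cvtColor(im.astype(np.uint8),cv2.COLOR_BGR2HSV)
red=((hsv[...,0]<8)|(hsv[...,0]>172))&(hsv[...,1]>140);red[:110]=0;red[170:]=0;red[:,:300]=0;red[:,380:]=0
ys,xs=np.nonzero(red);W=np.array([onz('wrist',(u,v),.027,pp)[:2] for u,v in zip(xs,ys)])
print('red x',W[:,0].min(),W[:,0].max(),'y',W[:,1].min(),W[:,1].max())
for v in range(122,152,4):
    u=np.nonzero(red[v])[0];a=onz('wrist',(u.min()-.5,v),.03,pp);b=onz('wrist',(u.max()+.5,v),.03,pp);print(v,u.min(),u.max(),(a+b)[:2]/2,b[0]-a[0])
c=cv2.resize(im.astype(np.uint8)[20:170,290:390],None,fx=4,fy=4,interpolation=cv2.INTER_CUBIC);cv2.imwrite('pics/c2.png',c)
```

```text
red x 0.47545665560429345 0.5187720253943244 y 0.15183975131169833 0.20089102862216152Traceback (most recent call last):
  File "<stdin>", line 9, in <module>
    return umr_minimum(a, axis, None, out, keepdims, initial, where)
ValueError: zero-size array to reduction operation minimum which has no identity
```

Run:
```python
from h import *
np.set_printoptions(precision=4,suppress=True)
pp=par('wrist')
im=cv2.imread('pics/w2.png');hsv=cv2.cvtColor(im,cv2.COLOR_BGR2HSV)
red=((hsv[...,0]<8)|(hsv[...,0]>172))&(hsv[...,1]>140);red[:110]=0;red[170:]=0;red[:,:300]=0;red[:,380:]=0
for v in range(124,152,4):
    u=np.nonzero(red[v])[0]
    if len(u): a=onz('wrist',(u.min()-.5,v),.03,pp);b=onz('wrist',(u.max()+.5,v),.03,pp);print(v,u.min(),u.max(),((a+b)/2)[:2],b[0]-a[0])
for v in range(30,112,6):
    row=hsv[v,290:390];s=np.nonzero(row[:,1]<40)[0]+290;print(v,s.tolist())
c=cv2.resize(im[20:170,290:390],None,fx=4,fy=4,interpolation=cv2.INTER_CUBIC);cv2.imwrite('pics/c2.png',c)
```

```text
124 318 353 [0.4965 0.2002] 0.041305379526142494
128 318 353 [0.4964 0.1955] 0.04135466663166121
132 318 354 [0.4968 0.1909] 0.04256904504565029
136 318 354 [0.4967 0.1863] 0.042629335738634644
140 318 354 [0.4966 0.1816] 0.042694488404763864
144 318 354 [0.4965 0.177 ] 0.042764537910050915
148 318 355 [0.497  0.1723] 0.04400814473885656
30 [334, 335, 336, 337, 338]
36 [313, 334, 335, 336, 337, 338]
42 [311, 312, 313, 314, 315, 316, 317, 318, 334, 335, 336, 337, 338, 339, 340]
48 [315, 316, 317, 318, 319, 320, 321, 322, 334, 335, 336, 337, 338, 339, 340]
54 [319, 320, 321, 322, 323, 324, 325, 326, 334, 335, 336, 337, 338, 339, 340]
60 [323, 324, 325, 326, 327, 328, 329, 330, 335, 336, 337, 338, 339, 340, 341]
66 [326, 327, 328, 329, 330, 331, 332, 335, 336, 337, 338, 339, 340, 341]
72 [325, 326, 327, 328, 329, 330, 331, 332, 335, 336, 337, 338, 339, 340, 341]
78 [324, 325, 326, 327, 328, 329, 330, 336, 337, 338, 339, 340, 341, 342]
84 [325, 326, 327, 328, 329, 330, 331, 336, 337, 338, 339, 340, 341, 342]
90 [327, 328, 329, 330, 331, 332, 333, 334, 336, 337, 338, 339, 340, 341, 342, 350]
96 [325, 326, 327, 328, 329, 330, 331, 332, 336, 337, 338, 339, 340, 341, 342, 343, 348, 349]
102 [322, 323, 324, 325, 326, 327, 328, 329, 337, 338, 339, 340, 341, 342, 343, 346, 347, 348, 349]
108 [319, 320, 321, 322, 323, 324, 325, 326, 337, 338, 339, 340, 341, 342, 343, 344, 346, 347, 348, 349]
```

View pics/c2.png

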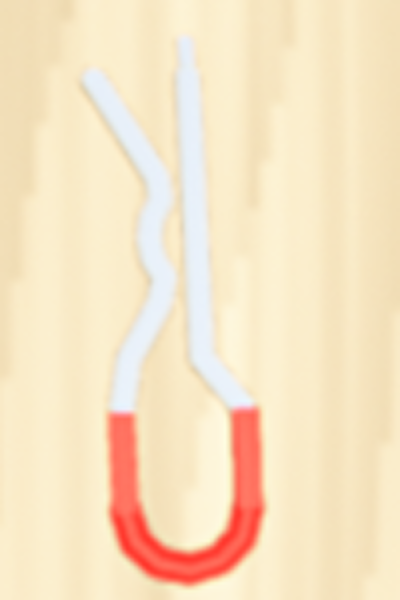

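```bash
python3 - <<'E'
from h import *
pp=par('wrist')
a=onz('wrist',(340,102),.027,pp);b=onz('wrist',(337,48),.027,pp);d=b-a;print(a,b,'clip x yaw',np.degrees(np.arctan2(d[1],d[0])))
for n in (.0,.03,.08,.12):
    pass
E
python3 go.py 0.497 0.187 0.1 -2
```

```text
[0.50245784 0.22555408 0.027     ] [0.50100023 0.28997281 0.027     ] clip x yaw 91.29621864495336
t 7.4 pos [0.4767 0.1396 0.2238] tooly yaw -1.69 x [ 0.006  0.008 -1.   ] F [-1.3 -1.   0.1] w 0.0601
shift mm [124.3  18.3 -46.9]
turn about tool x 0.31
```

```bash
python3 -m inch '[[72,[30,18,-47],[0,0,0]],[72,[45,0,0],[-3,-0.4,-0.4]],[72,[40,0,0],[0,0,0]],[72,[0,0,0],[0,0,0]]]'; python3 go.py 0.497 0.187 0.026 1.3
```

```text
time: 7.9
position: [0.4983, 0.1903, 0.1075]
tool_rot: [0.494, 0.506, -0.492, 0.507]
ft_force: [0.1, 0.2, -0.1]
grip_width: 0.0717
t 7.9 pos [0.4983 0.1903 0.1075] tooly yaw 1.59 x [ 0.003  0.002 -1.   ] F [ 0.1  0.2 -0.1] w 0.0717
shift mm [81.5 -1.6  3.4]
turn about tool x 0.29
```

```bash
python3 -m inch '[[72,[35,-1,3],[0,0,0]],[72,[35,0,0],[0,0,0]],[72,[8,0,0],[0,0,0]],[72,[0,0,0],[0,0,0]]]'; python3 go.py 0.497 0.187 0.024 1.3
```

```text
time: 8.4
position: [0.5028, 0.189, 0.0338]
tool_rot: [0.497, 0.504, -0.488, 0.51]
ft_force: [-0.8, 0.2, 0.6]
grip_width: 0.072
t 8.4 pos [0.5028 0.189  0.0338] tooly yaw 1.67 x [ 0.014  0.004 -1.   ] F [-0.8  0.2  0.6] w 0.072
shift mm [ 9.8 -6.   1.9]
turn about tool x 0.37
```

```bash
python3 -m inch '[[72,[6,-6,2],[0,-0.2,-0.8]],[72,[3,0,0],[0,0,0]],[72,[0,0,0],[0,0,0]]]'; python3 go.py 0.497 0.187 0.0235 1.3
```

```text
time: 8.78
position: [0.4988, 0.1871, 0.0277]
tool_rot: [0.494, 0.506, -0.491, 0.509]
ft_force: [-0.2, -0.7, -0.8]
grip_width: 0.072
t 8.78 pos [0.4988 0.1871 0.0277] tooly yaw 1.68 x [ 0.006  0.    -1.   ] F [-0.2 -0.7 -0.8] w 0.072
shift mm [ 4.2 -1.8  0.1]
turn about tool x 0.38
```

```bash
python3 -m inch '[[72,[4,-2,0],[0.3,0,-0.3]],[72,[0.5,0,0],[0,0,0]],[30,[0,0,0],[0,0,0]],[30,[0,0,0],[0,0,0]],[30,[0,0,0],[0,0,0]],[30,[0,0,0],[0,0,0]]]' 55; python3 go.py 0.497 0.187 0.0235 1.3
```

```text
time: 9.52
position: [0.4975, 0.1871, 0.0233]
tool_rot: [0.495, 0.505, -0.494, 0.506]
ft_force: [-0.4, -0.2, -0.2]
grip_width: 0.0432
t 9.53 pos [0.4975 0.1871 0.0233] tooly yaw 1.35 x [ 0.002  0.    -1.   ] F [-0.4 -0.2 -0.2] w 0.0432
shift mm [-0.2 -0.5  0.1]
turn about tool x 0.05
```

```bash
python3 -m inch '[[30,[-40,0,0],[0,0,0]],[30,[-55,0,0],[0,0,0]],[30,[-55,0,0],[0,0,0]],[30,[-55,0,0],[0,0,0]],[30,[-55,0,0],[0,0,0]],[30,[0,0,45],[0,0,0]],[30,[0,0,55],[0,0,0]],[30,[0,0,55],[0,0,0]],[30,[0,0,55],[0,0,0]],[30,[0,0,0],[0,0,0]]]'; python3 go.py 0.519 -0.267 0.28 -67
```

```text
time: 10.78
position: [0.4992, -0.0281, 0.2895]
tool_rot: [0.491, 0.508, -0.495, 0.506]
ft_force: [0.4, 1.3, -1.5]
grip_width: 0.0434
t 10.78 pos [ 0.4992 -0.0281  0.2895] tooly yaw 1.57 x [-0.006 -0.002 -1.   ] F [ 0.4  1.3 -1.5] w 0.0434
shift mm [  9.8  13.3 239.3]
turn about tool x 68.57
```

```bash
python3 -m inch '[[30,[0,3,55],[0,0,0]],[30,[0,3,60],[0,0,0]],[30,[0,3,60],[0,0,0]],[30,[0,3,58],[0,0,0]],[30,[0,0,0],[9.8,0,0]],[30,[0,0,0],[9.8,0,0]],[30,[0,0,0],[9.8,0,0]],[30,[0,0,0],[9.8,0,0]],[30,[0,0,0],[9.8,0,0]],[30,[0,0,0],[9.8,0,0]],[30,[0,0,0],[9.8,0,0]],[30,[0,0,0],[0,0,0]]]'; python3 go.py 0.519 -0.267 0.195 -67
python3 - <<'E'
from h import *
np.set_printoptions(precision=4,suppress=True)
ims=[]
pp=par('wrist')
for c in ['scene','side','wrist']:
    im=imaging.camera(c)[:,:,::-1].copy();cv2.imwrite(f'pics/{c}3.png',im);ims.append(im)
    for n in ['clip_tip','clip_grip','clip_seat','cap']:
        print(c,n,[(np.round(d['pixel'],1).tolist(),round(d['confidence'],2)) for d in imaging.tip_of(c,n)[:4]])
print(pp[1],pp[2].tolist())
f=lambda i,x,y,w=65,h=48:cv2.resize(i[y-h:y+h,x-w:x+w],None,fx=3,fy=3,interpolation=cv2.INTER_CUBIC)
t=np.hstack([f(ims[0],235,225),f(ims[1],395,190)])
b=np.hstack([ims[2][150-150:310,0:640]]);b=cv2.resize(b,(780,312))
cv2.imwrite('pics/v3.png',np.vstack([t,b]));print(get_obs()['time'])
E
```

```text
time: 12.28
position: [0.5155, -0.2498, 0.2812]
tool_rot: [-0.689, -0.14, 0.701, -0.123]
ft_force: [-1.1, -0.4, -1.6]
grip_width: 0.0432
t 12.28 pos [ 0.5155 -0.2498  0.2812] tooly yaw -68.57 x [-0.021  0.019 -1.   ] F [-1.1 -0.4 -1.6] w 0.0432
shift mm [85.8 19.5  1.9]
turn about tool x -1.57
scene clip_tip [([237.9, 223.4], 0.53)]
scene clip_grip [([218.0, 188.8], 0.64), ([391.6, 232.1], 0.59)]
scene clip_seat [([229.1, 209.7], 0.71), ([448.6, 148.1], 0.34)]
scene cap [([279.6, 166.7], 0.95), ([335.3, 291.9], 0.84), ([251.5, 250.7], 0.73)]
side clip_tip [([155.0, 193.0], 0.27)]
side clip_grip [([155.9, 193.0], 0.39)]
side clip_seat []
side cap [([322.1, 116.6], 0.78), ([392.3, 180.1], 0.65), ([421.1, 325.1], 0.61)]
wrist clip_tip [([341.2, 13.6], 0.72)]
wrist clip_grip []
wrist clip_seat []
wrist cap [([344.0, 14.7], 0.84), ([17.9, 22.7], 0.75), ([145.1, 201.6], 0.63), ([345.2, 15.5], 0.56)]
[ 0.5813 -0.2285  0.443 ] [[0.3646372033277856, -0.8967347791560222, -0.2508115742969039], [-0.9307886062534912, -0.3585245916047084, -0.07136306946425568], [-0.025928370908606252, 0.25947418574239184, -0.9654019196766435]]
13.025
```

View pics/v3.png

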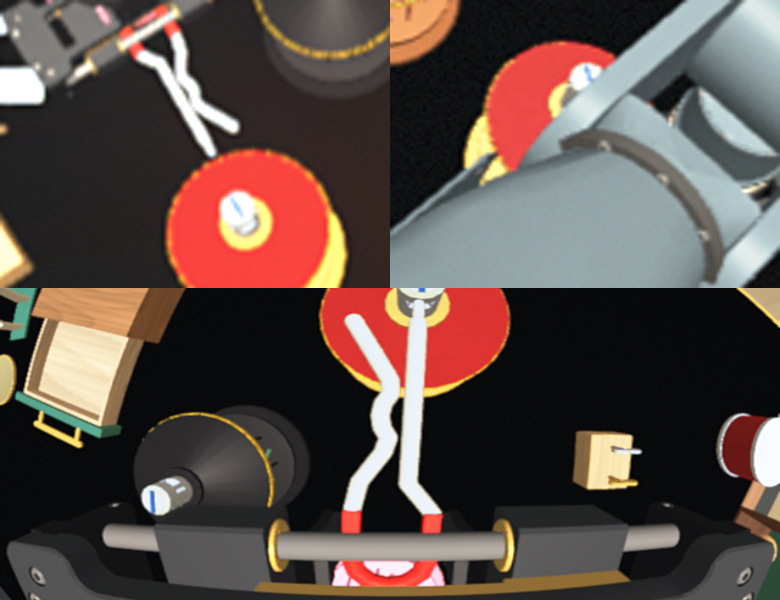

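```bash
cat >> go.py <<'E'
if len(sys.argv)>4:
    a=np.radians(float(sys.argv[4]));y=np.array([np.cos(a),np.sin(a),0]);x=np.array([0,0,-1.]);G=np.stack([x,y,np.cross(x,y)],1)
    print('full turn deg',np.round(np.degrees((r.inv()*R.from_matrix(G)).as_rotvec()),2))
E
python3 go.py 0.519 -0.267 0.195 -68
python3 - <<'E'
from h import *
np.set_printoptions(precision=4,suppress=True)
p,r,o=tcp();M=r.as_matrix()
cx,cy,cz=-M[:,2],-M[:,1],-M[:,0]
for d in (-4,0,4):
    tip=p+cz*.0037+cx*(.1275+d/1000)-cy*.006
    print(d,tip,'scene',proj('scene',tip),'wrist',proj('wrist',tip))
print(tri(('scene',(240.5,227.5)),('wrist',(343.8,16.9))),tri(('scene',(237.9,223.4)),('wrist',(341.2,13.6))))
E
```

```text
t 13.03 pos [ 0.5157 -0.2515  0.2818] tooly yaw -68.74 x [-0.02   0.018 -1.   ] F [ 0.1  0.7 -1.5] w 0.0432
shift mm [86.4 17.7  1.5]
turn about tool x -0.74
full turn deg [-0.73  0.69  1.37]
-4 [ 0.633  -0.2124  0.2838] scene [241.9094 227.0578] wrist [332.2091  11.3727]
0 [ 0.6367 -0.2109  0.2838] scene [242.714 228.299] wrist [332.162    4.5166]
4 [ 0.6404 -0.2094  0.2837] scene [243.5201 229.5424] wrist [332.1115  -2.2259]
(array([ 0.6328, -0.2176,  0.2811]), [np.float64(1.258024058918501), np.float64(1.2580240589184843)]) (array([ 0.6272, -0.2187,  0.3032]), [np.float64(0.08536803009481725), np.float64(0.08536803009488292)])
```

```bash
python3 -m inch '[[30,[0,0,40],[-0.7,0.7,1.4]],[30,[30,0,45],[0,0,0]],[30,[30,0,0],[0,0,0]],[30,[0,0,0],[0,0,0]]]'; python3 go.py 0.519 -0.267 0.195 -68
python3 - <<'E'
from h import *
np.set_printoptions(precision=4,suppress=True)
p,r,o=tcp();M=r.as_matrix()
cx,cy,cz=-M[:,2],-M[:,1],-M[:,0];pp=par('wrist');K,t,C=pp
print('cam rel tool',M.T@(t-p),(M.T@C).tolist())
im=imaging.camera('wrist')[:,:,::-1].copy();cv2.imwrite('pics/w4.png',im)
for n,x,y in [('tip',127.5,0),('pilot',118,0),('legbase',30,0),('redL',15,28),('redR',15,-16),('flare',114,27)]:
    q=p+cz*.0037+cx*x/1000+cy*(y-6)/1000;print(n,q,proj('wrist',q,pp))
for z in (.165,.217): print(z,proj('wrist',(.670,-.2095,z),pp))
for n in ['clip_tip','clip_seat','cap']:print(n,[(np.round(d['pixel'],1).tolist(),round(d['confidence'],2)) for d in imaging.tip_of('wrist',n)[:4]])
cv2.imwrite('pics/c4.png',cv2.resize(im[10:230,230:430],None,fx=2.7,fy=2.7,interpolation=cv2.INTER_CUBIC))
E
```

```text
time: 13.52
position: [0.4359, -0.285, 0.2222]
tool_rot: [0.695, 0.134, -0.693, 0.137]
ft_force: [-0.5, -0.4, -0.7]
grip_width: 0.0435
t 13.53 pos [ 0.4359 -0.285   0.2222] tooly yaw -67.94 x [ 0.004 -0.004 -1.   ] F [-0.5 -0.4 -0.7] w 0.0435
shift mm [ 27.5  14.4 -83.7]
turn about tool x 0.06
full turn deg [ 0.06 -0.12 -0.31]
cam rel tool [-0.1628 -0.     -0.0669] [[2.1598988863827847e-05, -0.2470938705611082, 0.9689915472616952], [0.9999998056802271, -0.0005983789681699575, -0.00017487743876923979], [0.0006230353054351679, 0.9689913627446536, 0.24709380962150265]]
tip [ 0.5563 -0.2426  0.2262] [332.0902   4.5698]
pilot [ 0.5475 -0.2462  0.2262] [332.1951  21.0314]
legbase [ 0.4659 -0.2792  0.226 ] [331.9515 187.8254]
redL [ 0.4415 -0.2589  0.2258] [280.0723 214.8158]
redR [ 0.458  -0.2997  0.2261] [361.1057 214.7667]
flare [ 0.5336 -0.2227  0.226 ] [279.5436  29.009 ]
0.165 [342.7412 -92.9225]
0.217 [ 347.8858 -134.1266]
clip_tip []
clip_seat [([335.5, 125.2], 0.85)]
cap [([94.9, 120.4], 0.6)]
```

View pics/c4.png

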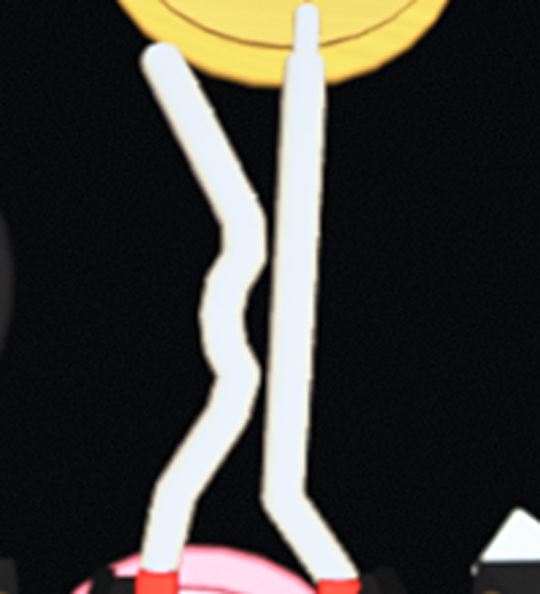

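```bash
cat > fit.py <<'E'
from h import *
from scipy.optimize import least_squares
np.set_printoptions(precision=4,suppress=True)
p,r,o=tcp();M=r.as_matrix();F=np.stack([-M[:,2],-M[:,1],-M[:,0]],1);pp=par('wrist')
obs={(127.5,0):(343.3,12),(118,0):(342.2,30.4),(24,0):(334.8,195),(15,24.5):(288.5,222),(15,-12.5):(355.2,225.5)}
def w(s,x,y): return p+F@(np.array([0,-.006,.0037])+np.array([s[0],s[1],0])+R.from_euler('zy',s[2:4]).apply([x/1000,y/1000,0]))
f=lambda s:np.concatenate([proj('wrist',w(s,*k),pp)-v for k,v in obs.items()])
g=lambda s:np.r_[f(s),s[3]/np.radians(.7)]
s=least_squares(g,np.zeros(4),x_scale=[.005,.005,.05,.05]).x
print('dx dy mm',s[:2]*1000,'yaw,pitch deg',np.degrees(s[2:]),'res',f(s))
print('tip in tool-clip frame',F.T@(w(s,127.5,0)-p)*1000,'seat',F.T@(w(s,65,0)-p)*1000,'tip world',w(s,127.5,0),'scene',proj('scene',w(s,127.5,0)))
E
python3 fit.py
```

```text
dx dy mm [-3.2161 -0.2707] yaw,pitch deg [-2.4716  1.2549] res [-0.3248  0.2148  0.1849 -1.9026 -0.5828  9.3634 -0.1127 -3.5777  0.8985
 -4.3535]
tip in tool-clip frame [124.1348 -11.7691   0.9102] seat [61.7079 -9.0738  2.2777] tip world [ 0.5579 -0.2505  0.2267] scene [226.6083 210.0458]
```

```bash
python3 go.py 0.5605 -0.207 0.26 -64.5
```

```text
t 13.72 pos [ 0.4385 -0.2864  0.225 ] tooly yaw -67.85 x [ 0.009 -0.01  -1.   ] F [ 0.2 -0.5 -0.9] w 0.0431
shift mm [ -34.6  -27.1 -143.1]
turn about tool x -3.35
full turn deg [-3.35 -0.27 -0.73]
```

```bash
python3 -m inch '[[30,[-40,0,0],[0,0,0]],[30,[0,-10,-45],[0,0,0]],[30,[0,-9,-50],[0,0,0]],[30,[5,-8,-48],[0,0,0]],[30,[0,0,0],[-3.4,-0.3,-0.7]],[30,[0,0,0],[0,0,0]]]'; python3 go.py 0.5605 -0.207 0.26 -64.5
python3 - <<'E'
from h import *
np.set_printoptions(precision=4,suppress=True)
pp=par('wrist')
im=imaging.camera('wrist')[:,:,::-1].copy();cv2.imwrite('pics/w5.png',im)
import json;json.dump([np.array(a).tolist() for a in pp],open('pp5.json','w'))
for z in (.165,.217): print(z,proj('wrist',(.670,-.2095,z),pp))
for d in imaging.tip_of('wrist','cap')[:4]: print(d['pixel'],d['confidence'],onz('wrist',d['pixel'],.165,pp))
u,v=proj('wrist',(.670,-.2095,.2),pp).round().astype(int);u0=max(u-75,0);v0=max(v-60,0)
print('crop origin',u0,v0);cv2.imwrite('pics/c5.png',cv2.resize(im[v0:v0+120,u0:u0+150],None,fx=5,fy=5,interpolation=cv2.INTER_CUBIC))
E
```

```text
time: 14.48
position: [0.5705, -0.2054, 0.2701]
tool_rot: [0.693, 0.153, -0.685, 0.162]
ft_force: [0.6, -0.2, -1.4]
grip_width: 0.0435
t 14.47 pos [ 0.5705 -0.2054  0.2701] tooly yaw -64.19 x [ 0.014 -0.01  -1.   ] F [ 0.6 -0.2 -1.4] w 0.0435
shift mm [10.  -3.1  9.8]
turn about tool x 0.31
full turn deg [ 0.31 -0.48 -0.86]
0.165 [373.0714  95.1152]
0.217 [386.4452  89.6632]
[370.5, 95.4] 0.7 [ 0.6687 -0.2076  0.165 ]
crop origin 306 32
```

View pics/c5.png

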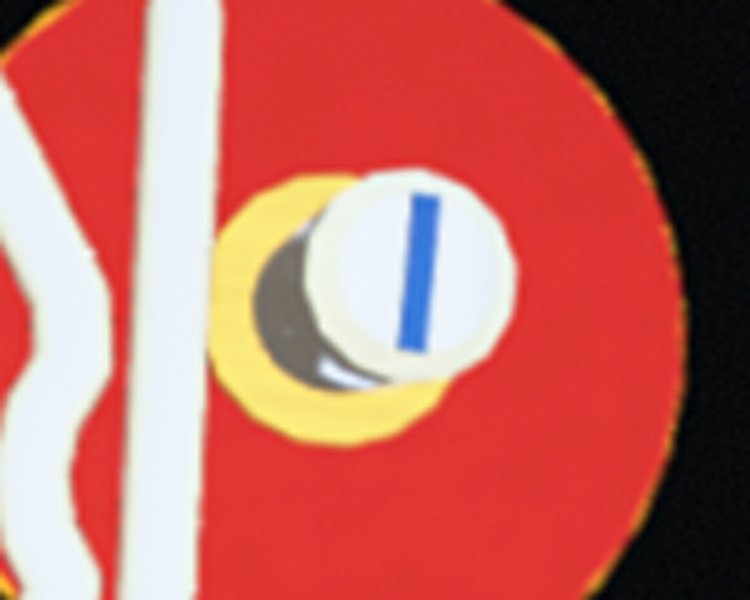

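Run:
```python
from h import *
np.set_printoptions(precision=4,suppress=True)
import json;pp=[np.array(a) for a in json.load(open('pp5.json'))]
px=lambda a,b:(306+a/5,32+b/5)
C=onz('wrist',px(338,310),.165,pp);print('cap',C)
for z in (.205,.21,.215,.22,.225):
    T=onz('wrist',px(411,275),z,pp);a=onz('wrist',px(305,275),z,pp);b=onz('wrist',px(517,275),z,pp)
    l1=onz('wrist',px(411,350),z,pp);l2=onz('wrist',px(426,195),z,pp)
    print(z,T,'dx',(T-C)*1000,'diam',np.linalg.norm(a-b)*1000,'yaw',np.degrees(np.arctan2(*(l2-l1)[1::-1])),'mid',(l1+l2)[:2]/2)
z=.272
for z in (.265,.275):
    l1=onz('wrist',px(158,598),z,pp);l2=onz('wrist',px(187,2),z,pp);print('leg yaw',np.degrees(np.arctan2(*(l2-l1)[1::-1])),l1,l2)
```

```text
cap [ 0.6711 -0.2095  0.165 ]
0.205 [ 0.6748 -0.2117  0.205 ] dx [ 3.6657 -2.2509 40.    ] diam 32.6168994940223 yaw 20.325265505094666 mid [ 0.6758 -0.2126]
0.21 [ 0.6738 -0.2109  0.21  ] dx [ 2.6512 -1.4381 45.    ] diam 31.90286718849178 yaw 20.325265505094663 mid [ 0.6747 -0.2118]
0.215 [ 0.6727 -0.2101  0.215 ] dx [ 1.6367 -0.6253 50.    ] diam 31.18883488296128 yaw 20.325265505094688 mid [ 0.6737 -0.2109]
0.22 [ 0.6717 -0.2093  0.22  ] dx [ 0.6221  0.1875 55.    ] diam 30.474802577430754 yaw 20.325265505094684 mid [ 0.6726 -0.2101]
0.225 [ 0.6707 -0.2085  0.225 ] dx [-0.3924  1.0004 60.    ] diam 29.760770271900284 yaw 20.325265505094677 mid [ 0.6716 -0.2093]
leg yaw 23.120049150550226 [ 0.6179 -0.1928  0.265 ] [ 0.6791 -0.1668  0.265 ]
leg yaw 23.120049150550244 [ 0.6186 -0.1918  0.275 ] [ 0.6761 -0.1672  0.275 ]
```

```bash
python3 -m inch '[[30,[0,15,30],[2.7,0.5,-0.9]],[30,[20,12,30],[0,0,0]],[30,[20,0,0],[0,0,0]],[30,[0,0,0],[0,0,0]]]'; python3 go.py 0.5195 -0.2594 0.2 -66.9
```

```text
time: 15.08
position: [0.5246, -0.2577, 0.2309]
tool_rot: [0.7, 0.14, -0.687, 0.138]
ft_force: [-0.7, 0.0, -1.4]
grip_width: 0.0434
t 15.07 pos [ 0.5246 -0.2577  0.2309] tooly yaw -67.34 x [ 0.018  0.006 -1.   ] F [-0.7  0.  -1.4] w 0.0434
shift mm [30.7 -0.4  6. ]
turn about tool x -0.44
full turn deg [-0.44 -1.1  -0.09]
```

```bash
python3 -m inch '[[30,[25,0,5],[-0.4,0.1,0]],[30,[11,0,0],[0,0,0]],[30,[0,0,0],[0,0,0]]]'; python3 go.py 0.5195 -0.2594 0.1923 -66.9
python3 - <<'E'
from h import *
np.set_printoptions(precision=4,suppress=True)
p,r,o=tcp();M=r.as_matrix();F=np.stack([-M[:,2],-M[:,1],-M[:,0]],1);pp=par('wrist')
tip=p+F@[.1241,-.0118,.0009];print('tip est',tip,proj('scene',tip),proj('wrist',tip,pp))
ax=np.array([.671,-.2093,.196]);u=np.array([.9367,.3502,0]);n=np.array([-.3502,.9367,0]);d=tip-ax;print('along,lat,up mm',d@u*1e3,d@n*1e3,d[2]*1e3)
a=imaging.camera('scene')[:,:,::-1].copy();b=imaging.camera('wrist')[:,:,::-1].copy();cv2.imwrite('pics/s6.png',a);cv2.imwrite('pics/w6.png',b)
print('axis hole scene',proj('scene',ax),proj('wrist',ax,pp))
x=cv2.resize(a[200:280,200:290],(540,480),interpolation=cv2.INTER_CUBIC);y=cv2.resize(b[0:90,310:375],(347,480),interpolation=cv2.INTER_CUBIC)[:,:250]
cv2.imwrite('pics/c6.png',np.hstack([x,y]))
E
```

```text
time: 15.45
position: [0.5223, -0.2611, 0.1974]
tool_rot: [0.702, 0.14, -0.684, 0.142]
ft_force: [0.3, 0.6, -0.6]
grip_width: 0.0433
t 15.45 pos [ 0.5223 -0.2611  0.1974] tooly yaw -67.04 x [ 0.025  0.003 -1.   ] F [ 0.3  0.6 -0.6] w 0.0433
shift mm [ 5.1 -2.7  2.1]
turn about tool x -0.14
full turn deg [-0.14 -1.39 -0.42]
tip est [ 0.6411 -0.2235  0.2014] [242.7754 238.8061] [343.0705  12.3205]
along,lat,up mm -32.95973295742364 -2.8619351658823784 5.438772120488878
axis hole scene [250.0278 248.4729] [338.8671 -34.9547]
```

View pics/c6.png

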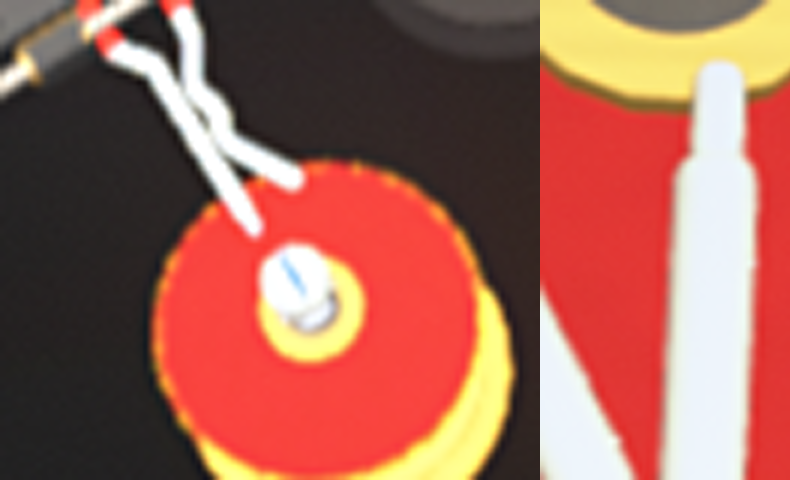

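```bash
cat > rel.py <<'E'
from h import *
np.set_printoptions(precision=2,suppress=True)
p,r,o=tcp();M=r.as_matrix();F=np.stack([-M[:,2],-M[:,1],-M[:,0]],1)
tip=p+F@[.1241,-.0118,.0009];seat=p+F@[.0617,-.0091,.0023]
ax=np.array([.671,-.2093,.196]);u=np.array([.9367,.3502,0]);n=np.array([-.3502,.9367,0])
B=np.stack([u,n,[0,0,1]],1)
print('t',round(o['time'],2),'tip along,lat,up mm',(tip-ax)@B*1e3,'seat',(seat-ax)@B*1e3,'F(u,n,z)',np.array(o['ft_force'])@B,'w',round(o['grip_width']*1e3,1))
print('to seat lvl: shift',M.T@(B@(np.array([-(seat-ax)@u,-(tip-ax)@n,-(tip-ax)[2]])))*1e3,'lean x',M[:,0]@B,'clip-x yaw err',np.degrees(np.arctan2(-M[1,2],-M[0,2]))-2.6-20.5)
E
python3 -m inch '[[30,[5.5,-2.7,0],[0,0,-0.4]],[30,[0,0,0],[0,0,0]]]' 60; python3 rel.py
```

```text
time: 15.8
position: [0.5227, -0.2588, 0.1937]
tool_rot: [0.702, 0.142, -0.683, 0.14]
ft_force: [-0.2, 0.3, -1.7]
grip_width: 0.0432
t 15.8 tip along,lat,up mm [-31.79  -0.8    1.94] seat [-94.26  -0.85   1.69] F(u,n,z) [-0.14  0.33 -1.71] w 43.2
to seat lvl: shift [  4.43   3.32 -94.12] lean x [ 0.03 -0.   -1.  ] clip-x yaw err -0.08220140769591922
```

```bash
python3 -m inch '[[30,[2.3,-0.3,-12],[0,0,0]],[30,[0,0,0],[0,0,0]]]'; python3 rel.py; python3 -m inch '[[30,[1,0.2,-5],[0,0,0]],[30,[0,0,0],[0,0,0]]]'; python3 rel.py
```

```text
time: 16.05
position: [0.535, -0.2536, 0.1921]
tool_rot: [0.703, 0.141, -0.683, 0.141]
ft_force: [-0.5, -1.0, -1.1]
grip_width: 0.0431
t 16.05 tip along,lat,up mm [-18.48  -0.26   0.44] seat [-80.96  -0.29   0.13] F(u,n,z) [-0.83 -0.76 -1.15] w 43.1
to seat lvl: shift [  2.66   3.28 -80.85] lean x [ 0.03 -0.   -1.  ] clip-x yaw err -0.0854374960075539
time: 16.3
position: [0.5395, -0.2518, 0.191]
tool_rot: [0.702, 0.142, -0.684, 0.141]
ft_force: [-2.3, -0.4, -1.8]
grip_width: 0.0431
t 16.3 tip along,lat,up mm [-13.58   0.    -0.9 ] seat [-76.06  -0.08  -1.1 ] F(u,n,z) [-2.26  0.43 -1.77] w 43.1
to seat lvl: shift [  1.04   3.39 -75.98] lean x [ 0.03 -0.   -1.  ] clip-x yaw err -0.04241383643590879
```

```bash
python3 -m inch '[[30,[-0.4,0.2,-4],[0,0,0]],[30,[0,0,0],[0,0,0]]]'; python3 rel.py
```

```text
time: 16.55
position: [0.5409, -0.2511, 0.1911]
tool_rot: [0.7, 0.142, -0.686, 0.141]
ft_force: [0.6, 0.8, 0.1]
grip_width: 0.0434
t 16.55 tip along,lat,up mm [-12.04   0.16  -1.54] seat [-74.51   0.08  -1.39] F(u,n,z) [0.87 0.54 0.09] w 43.4
to seat lvl: shift [ -0.05   3.48 -74.45] lean x [ 0.02 -0.   -1.  ] clip-x yaw err -0.045521003710231156
```

```bash
python3 -m inch '[[30,[0,0.2,-5],[0,0,0]],[30,[0,0,0],[0,0,0]]]'; python3 rel.py;python3 -m inch '[[30,[0,0.2,-5],[0,0,0]]]'; python3 rel.py
```

```text
time: 16.8
position: [0.5469, -0.2492, 0.1918]
tool_rot: [0.701, 0.141, -0.685, 0.141]
ft_force: [0.5, 0.3, 0.4]
grip_width: 0.0431
t 16.8 tip along,lat,up mm [-5.79 -0.27 -0.51] seat [-68.26  -0.32  -0.52] F(u,n,z) [0.55 0.08 0.42] w 43.1
to seat lvl: shift [  1.02   2.73 -68.2 ] lean x [ 0.02 -0.   -1.  ] clip-x yaw err -0.07496191011771103
time: 16.92
position: [0.5516, -0.2474, 0.192]
tool_rot: [0.701, 0.141, -0.685, 0.141]
ft_force: [-0.1, 0.6, 0.4]
grip_width: 0.0431
t 16.93 tip along,lat,up mm [-0.71 -0.27 -0.25] seat [-63.18  -0.31  -0.25] F(u,n,z) [0.11 0.59 0.44] w 43.1
to seat lvl: shift [  1.16   2.5  -63.13] lean x [ 0.02 -0.   -1.  ] clip-x yaw err -0.08413923957269986
```

```bash
python3 -m inch '[[30,[0.2,0.2,-6],[0,0,0]],[30,[0.2,0.2,-6],[0,0,0]]]'; python3 rel.py;python3 -m inch '[[30,[0.2,0.3,-7],[0,0,0]],[30,[0.2,0.3,-7],[0,0,0]]]'; python3 rel.py
```

```text
time: 17.18
position: [0.5637, -0.243, 0.1923]
tool_rot: [0.701, 0.141, -0.685, 0.141]
ft_force: [-1.1, -1.6, 0.4]
grip_width: 0.043
t 17.18 tip along,lat,up mm [12.17 -0.33  0.01] seat [-50.3   -0.37   0.  ] F(u,n,z) [-1.62 -1.13  0.36] w 43.0
to seat lvl: shift [  1.14   1.88 -50.26] lean x [ 0.02 -0.   -1.  ] clip-x yaw err -0.07947318229690836
time: 17.42
position: [0.577, -0.2378, 0.1923]
tool_rot: [0.7, 0.141, -0.685, 0.141]
ft_force: [-6.2, -1.1, 2.0]
grip_width: 0.0433
t 17.43 tip along,lat,up mm [26.42 -0.05 -0.2 ] seat [-36.05  -0.14  -0.08] F(u,n,z) [-6.14  1.14  1.98] w 43.3
to seat lvl: shift [  0.55   1.55 -36.02] lean x [ 0.02 -0.   -1.  ] clip-x yaw err -0.04243934057024035
```

```bash
python3 -m inch '[[30,[0.2,0.3,-7],[0,0,0]],[30,[0.2,0.3,-7],[0,0,0]]]'; python3 rel.py
```

```text
time: 17.68
position: [0.5834, -0.234, 0.1911]
tool_rot: [0.693, 0.143, -0.692, 0.142]
ft_force: [-15.0, -10.9, 5.0]
grip_width: 0.043
t 17.68 tip along,lat,up mm [33.82  1.61 -3.66] seat [-28.64   1.36  -2.41] F(u,n,z) [-17.88  -4.96   5.03] w 43.0
to seat lvl: shift [ -3.6    2.96 -28.54] lean x [ 0.  0. -1.] clip-x yaw err 0.10540955155667575
```

```bash
python3 - <<'E'
from h import *
a=imaging.camera('scene')[:,:,::-1].copy();b=imaging.camera('wrist')[:,:,::-1].copy();cv2.imwrite('pics/s7.png',a);cv2.imwrite('pics/w7.png',b)
x=cv2.resize(a[205:275,215:280],(446,480),interpolation=cv2.INTER_CUBIC);y=cv2.resize(b[0:230,265:430],(344,480),interpolation=cv2.INTER_CUBIC)
cv2.imwrite('pics/c7.png',np.hstack([x,y]))
E
python3 rel.py
```

```text
t 17.77 tip along,lat,up mm [34.21  1.35 -3.53] seat [-28.26   1.13  -2.37] F(u,n,z) [-12.48  -2.09   5.19] w 43.3
to seat lvl: shift [ -3.43   2.67 -28.18] lean x [ 0.  0. -1.] clip-x yaw err 0.083748092176684
```

View pics/c7.png

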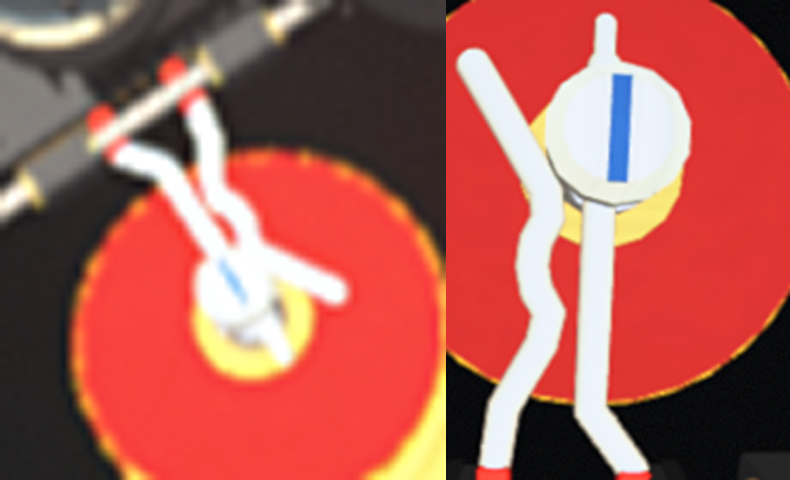

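```bash
python3 -m inch '[[30,[-2,-0.5,0],[0,1.3,0]],[30,[0,0,0],[0,0,0]]]'; python3 rel.py; python3 -m inch '[[30,[-0.3,0.2,-7],[0,0.5,0]],[30,[-0.3,0.2,-7],[0,0.5,0]]]'; python3 rel.py
```

```text
time: 18.02
position: [0.5835, -0.2343, 0.1926]
tool_rot: [0.702, 0.144, -0.684, 0.139]
ft_force: [-2.2, -0.2, -0.6]
grip_width: 0.0433
t 18.02 tip along,lat,up mm [33.7   1.05  0.73] seat [-28.77   0.91   0.51] F(u,n,z) [-2.12  0.58 -0.59] w 43.3
to seat lvl: shift [  1.47   2.35 -28.67] lean x [ 0.03  0.   -1.  ] clip-x yaw err 0.001646397715852288
time: 18.27
position: [0.5855, -0.2331, 0.1909]
tool_rot: [0.697, 0.146, -0.688, 0.139]
ft_force: [-14.7, -9.2, 3.3]
grip_width: 0.0435
t 18.27 tip along,lat,up mm [36.02  1.73 -2.38] seat [-26.45   1.46  -1.92] F(u,n,z) [-16.98  -3.46   3.26] w 43.5
to seat lvl: shift [ -2.     2.97 -26.37] lean x [ 0.01  0.01 -1.  ] clip-x yaw err 0.11607548111317101
```

```bash
python3 -m inch '[[30,[-1.5,0.5,-12],[0,1.5,0]],[30,[-1,0.5,-12],[0,1,0]]]'; python3 rel.py
```

```text
time: 18.52
position: [0.5928, -0.2304, 0.1906]
tool_rot: [0.699, 0.149, -0.686, 0.137]
ft_force: [-20.7, -10.7, 4.0]
grip_width: 0.0428
t 18.52 tip along,lat,up mm [43.86  1.93 -1.81] seat [-18.62   1.56  -1.79] F(u,n,z) [-23.14  -2.72   4.05] w 42.8
to seat lvl: shift [ -1.43   2.82 -18.54] lean x [ 0.02  0.01 -1.  ] clip-x yaw err 0.20119084500818474
```

```bash
python3 -m inch '[[30,[-1.5,0.3,-12],[0,1,-0.4]],[30,[-1,0.3,-12],[0,1,0]]]'; python3 rel.py
```

```text
time: 18.77
position: [0.6013, -0.2272, 0.1914]
tool_rot: [0.699, 0.154, -0.686, 0.132]
ft_force: [-13.6, -7.0, 4.2]
grip_width: 0.0433
t 18.77 tip along,lat,up mm [52.96  1.94 -0.89] seat [-9.51  1.53 -0.97] F(u,n,z) [-15.19  -1.84   4.18] w 43.3
to seat lvl: shift [-0.72  2.38 -9.42] lean x [ 0.02  0.03 -1.  ] clip-x yaw err 0.2079924522953256
```

```bash
python3 -m inch '[[30,[-1,0.8,-9],[0,0.5,1]],[30,[-0.5,0.5,-6],[0,0.3,0.4]],[30,[0,0,0],[0,0,0]]]'; python3 rel.py
```

```text
time: 19.15
position: [0.6071, -0.2254, 0.1931]
tool_rot: [0.698, 0.147, -0.687, 0.139]
ft_force: [-0.1, 1.1, 3.1]
grip_width: 0.0433
t 19.15 tip along,lat,up mm [59.03  1.62  0.21] seat [-3.45  1.22  0.49] F(u,n,z) [0.27 1.1  3.08] w 43.3
to seat lvl: shift [ 0.25  1.79 -3.36] lean x [ 0.02  0.01 -1.  ] clip-x yaw err 0.23440357034824189
```

```bash
python3 -m inch '[[30,[0,0.2,-4],[0,0,0]],[30,[0,0,0],[0,0,0]]]'; python3 rel.py; python3 -m inch '[[30,[0,0.2,-3],[0,0,0]],[30,[0,0,0],[0,0,0]]]'; python3 rel.py
python3 - <<'E'
from h import *
b=imaging.camera('wrist')[:,:,::-1].copy();cv2.imwrite('pics/w8.png',b)
cv2.imwrite('pics/c8.png',cv2.resize(b[20:230,240:430],None,fx=2.7,fy=2.7,interpolation=cv2.INTER_CUBIC))
E
```

```text
time: 19.4
position: [0.6088, -0.2248, 0.1936]
tool_rot: [0.696, 0.147, -0.689, 0.14]
ft_force: [-0.7, 0.7, 2.8]
grip_width: 0.0435
t 19.4 tip along,lat,up mm [60.85  1.77 -0.16] seat [-1.62  1.29  0.54] F(u,n,z) [-0.38  0.9   2.8 ] w 43.5
to seat lvl: shift [-0.15  1.84 -1.53] lean x [ 0.01  0.01 -1.  ] clip-x yaw err 0.30274864703299187
time: 19.65
position: [0.6091, -0.2247, 0.1938]
tool_rot: [0.693, 0.147, -0.692, 0.141]
ft_force: [-2.1, -1.0, 3.7]
grip_width: 0.043
t 19.65 tip along,lat,up mm [61.2   1.9  -0.93] seat [-1.26  1.33  0.25] F(u,n,z) [-2.27 -0.21  3.7 ] w 43.0
to seat lvl: shift [-0.95  1.96 -1.16] lean x [ 0.    0.01 -1.  ] clip-x yaw err 0.38397107039232026
```

View pics/c8.png

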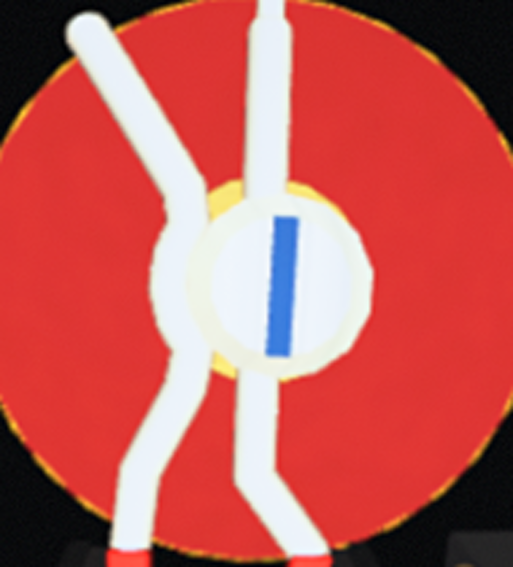

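The picture shows the bow snapped round the spindle, with its middle at row ~280 and the spindle centre at (278,287) in the crop. I'll push once more to feel for the stop, then release.

```bash
python3 -m inch '[[30,[-0.5,0,-6],[0,0.8,0]],[30,[-0.3,0,-5],[0,0.3,0]]]'; python3 rel.py; python3 -m inch '[[30,[0,0,0],[0,0,0]],[30,[0,0,0],[0,0,0]]]'; python3 rel.py
```

```text
time: 19.95
position: [0.6098, -0.2243, 0.1934]
tool_rot: [-0.691, -0.148, 0.693, -0.141]
ft_force: [-13.2, -7.9, 6.8]
grip_width: 0.043
t 19.95 tip along,lat,up mm [61.98  2.28 -1.97] seat [-0.47  1.58 -0.46] F(u,n,z) [-15.17  -2.81   6.77] w 43.0
to seat lvl: shift [-2.    2.28 -0.35] lean x [-0.    0.01 -1.  ] clip-x yaw err 0.5091252937321471
time: 20.2
position: [0.6096, -0.2246, 0.1941]
tool_rot: [-0.691, -0.148, 0.694, -0.141]
ft_force: [-3.1, -0.3, 3.4]
grip_width: 0.0432
t 20.2 tip along,lat,up mm [61.65  2.01 -1.35] seat [-0.8   1.36  0.18] F(u,n,z) [-2.97  0.8   3.41] w 43.2
to seat lvl: shift [-1.37  2.04 -0.69] lean x [-0.    0.01 -1.  ] clip-x yaw err 0.4655349401286344
```

```bash
python3 -m inch '[[56,[0,0,0],[0,0,0]],[60,[0,0,0],[0,0,0]],[60,[0,0,0],[0,0,0]],[60,[-10,0,0],[0,0,0]],[60,[-40,0,0],[0,0,0]],[60,[-50,0,0],[0,0,0]],[60,[0,0,45],[0,0,0]],[60,[0,0,45],[0,0,0]],[60,[0,0,45],[0,0,0]],[60,[0,0,0],[0,0,0]]]'
python3 - <<'E'
from h import *
np.set_printoptions(precision=4,suppress=True)
a=imaging.camera('scene')[:,:,::-1].copy();s=imaging.camera('side')[:,:,::-1].copy();cv2.imwrite('pics/s9.png',a);cv2.imwrite('pics/d9.png',s)
for c in ['scene','side']:
  for n in ['clip_tip','clip_grip','clip_seat']: print(c,n,[(np.round(d['pixel'],1).tolist(),round(d['confidence'],2)) for d in imaging.tip_of(c,n)[:2]])
for n,e in [('horse',(462,191)),('dome_lid',(447,150)),('key_block',(166,264)),('airplane',(164,210))]: print(n,e,[np.round(d['pixel']).tolist() for d in imaging.tip_of('scene',n)[:2]])
u=np.array([.9367,.3502,0]);ax=np.array([.671,-.2093,.196])
for n,d in [('tip',62.5),('seat',0),('grip',-65)]:
  X=ax+u*d/1e3;print(n,proj('scene',X),proj('side',X))
x=cv2.resize(a[205:285,210:290],(400,400),interpolation=cv2.INTER_CUBIC);y=cv2.resize(s[140:220,350:430],(400,400),interpolation=cv2.INTER_CUBIC)
cv2.imwrite('pics/c9.png',np.hstack([x,y]));print(get_obs()['time'],get_obs()['position'],get_obs()['ft_force'])
E
```

```text
time: 21.45
position: [0.4889, -0.2797, 0.2998]
tool_rot: [0.694, 0.148, -0.689, 0.144]
ft_force: [0.1, -0.6, 0.1]
grip_width: 0.0598
scene clip_tip [([258.6, 261.5], 0.66)]
scene clip_grip [([239.8, 227.5], 0.71)]
scene clip_seat [([252.6, 248.2], 0.72)]
side clip_tip [([386.5, 152.3], 0.66)]
side clip_grip [([398.3, 191.8], 0.82)]
side clip_seat [([393.9, 173.9], 0.68)]
horse (462, 191) [[464.0, 190.0]]
dome_lid (447, 150) [[446.0, 149.0], [260.0, 262.0]]
key_block (166, 264) [[167.0, 263.0]]
airplane (164, 210) [[167.0, 210.0]]
tip [261.7967 267.3154] [387.8494 150.2591]
seat [250.0278 248.4729] [394.021  171.0593]
grip [238.1224 229.4118] [400.6941 193.5493]
22.05 [ 0.4912 -0.2786  0.2986] [-0.7165 -0.7673 -0.187 ]
```

Run:
```python
from h import *
np.set_printoptions(precision=1,suppress=True)
u=np.array([.9367,.3502,0]);n=np.array([-.3502,.9367,0]);ax=np.array([.671,-.2093,.196]);B=np.stack([u,n,[0,0,1]],1)
for k,a,b in [('tip',(258.6,261.5),(386.5,152.3)),('grip',(239.8,227.5),(398.3,191.8)),('seat',(252.6,248.2),(393.9,173.9))]:
    X,e=tri(('scene',a),('side',b));print(k,(X-ax)@B*1e3,e, (onz('scene',a,.196)-ax)@B*1e3,(onz('side',b,.196)-ax)@B*1e3)
# red loop extents and white tip extents at hole height
for f,c in [('pics/s9.png','scene'),('pics/d9.png','side')]:
    im=cv2.imread(f);h=cv2.cvtColor(im,cv2.COLOR_BGR2HSV)
    w=(h[...,1]<70)&(h[...,2]>150);cc=proj(c,ax)
    P=[((onz(c,(x,y),.196)-ax)@B*1e3) for y,x in zip(*np.nonzero(w)) if np.hypot(x-cc[0],y-cc[1])<45]
    P=np.array(P);q=P[np.abs(P[:,1])<5];
    print(c,'straight leg pixels along',q[:,0].min(),q[:,0].max());
    q=P[(P[:,1]>8)];print('sprung: along/lat of outer', [(round(a),round(q[np.abs(q[:,0]-a)<2.5][:,1].max(),1) if (np.abs(q[:,0]-a)<2.5).any() else None) for a in range(-40,60,8)])
```

```text
tip [49.3  5.1 14.1] [np.float64(4.678744968105856), np.float64(4.678744968105849)] [44.  1. -0.] [57.3  5.2 -0. ]
grip [-63.1   7.4  11.4] [np.float64(0.9330641222019775), np.float64(0.9330641222019769)] [-67.2   6.7  -0. ] [-59.1   4.8   0. ]
seat [ -1.8   2.8 -11.6] [np.float64(4.151805811470528), np.float64(4.151805811470527)] [ 3.2  6.3 -0. ] [-7.8  2.5  0. ]
scene straight leg pixels along -52.21332901108014 57.369989910090545
sprung: along/lat of outer [(-40, np.float64(27.7)), (-32, np.float64(25.6)), (-24, np.float64(21.2)), (-16, np.float64(19.2)), (-8, np.float64(20.9)), (0, np.float64(22.6)), (8, np.float64(22.0)), (16, np.float64(24.5)), (24, np.float64(30.0)), (32, np.float64(33.9)), (40, np.float64(39.4)), (48, np.float64(38.7)), (56, None)]
side straight leg pixels along -122.03885077269521 60.818260197725394
sprung: along/lat of outer [(-40, np.float64(27.6)), (-32, np.float64(25.4)), (-24, np.float64(20.6)), (-16, np.float64(18.3)), (-8, np.float64(22.0)), (0, np.float64(22.4)), (8, np.float64(20.1)), (16, np.float64(20.4)), (24, np.float64(26.0)), (32, np.float64(29.8)), (40, np.float64(33.5)), (48, np.float64(37.3)), (56, None)]
```

```bash
python3 -c "
from rig import robot,get_obs
print(robot.hand_in(), get_obs()['time'])"
```

```text
the job is handed in; nothing more can be done
the job is handed in; nothing more can be done
```

The job is handed in: the drawer is open and the clip sits through the spindle's cross hole with its bow snapped round the spindle. I let go of it and drew the gripper clear, at about 22 s of the 61 s allowed.

**Checks that agreed**
- **Insertion force:** it rose to about 23 N over the throat and dropped to about 0 at the snap. A final push met a stop at about 15 N after roughly 1 mm.
- **Position after release:** in both fixed cameras the bow is centred on the spindle axis to within about 2 mm. Its outer side is 22.5 mm out (23 expected), so the spring is closed, and the flared end is at +48 mm (49 expected).
- **Bystanders:** the horse, airplane, key block and dome were found within 3 pixels of where they started. The gripper was touching nothing.

**Checks that failed or disagreed**
- **Last picture not viewed:** the 12-picture limit was reached, so the state after release was checked by numbers only. The last picture I viewed, taken before release, shows the clip seated.
- **Clip position from the networks:** their points for the tip and seat, triangulated from the two cameras, were off by up to about 14 mm. I relied on the colour-based measurement instead.
- **Straight leg tip:** it showed at 57–61 mm past the axis, against 62.5 expected.
- **Push force:** the peak was above the stated 4 to 12 N. I put that down to the clip sitting about 2.5° skew in the jaws, pitching and rubbing in the hole.

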